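Pin the gluing press shut

TASK

Swing the open aluminium lid of the small gluing press down over the glued lath, take the red-handled pin from its wooden stand and push it straight down through the hole in the lid into the hole in the wooden base until its collar sits on the lid. Two springs in the base keep lifting the lid slightly ajar, so press down on the pin until the lid is fully shut, and finish like that: do not let go, the job ends with you still pressing the pin so that its collar keeps the press shut. Leave the sanding block, the wood offcut and the white disc where they are.

Things in the scene. Friction and masses are not known exactly. Their poses are not given: they have to be found in the camera images.
- jig: the gluing press, fixed to the worktop: a dark wooden base 170 (x) x 110 (y) x 30 mm high with an aluminium lid hinged along its +x edge; a yellow lath lies across the base under the lid. Origin at the centre of the base's underside, on the worktop; its x axis points from the hole side to the hinge side, y along the hinge, z up. It stands at different places and yaws.
- lid (a joint): hinge angle of the aluminium lid in rad: 0 = fully shut (lid level), about 1.57 = upright, 1.75 = fully open; starts at 1.1 to 1.6. The hinge is stiff enough (0.13 N m) to stay where it is left, so the lid must be pushed down all the way, from its outer (hinge side) face. Two spring plungers under the lid, 36 mm to either side of the hole, push it back to about 0.045 rad ajar when nothing presses on it; about 8 N at the hole shuts it fully.
- hinge_point (a point): middle of the hinge axis, 68 mm from the jig's origin along +x, 32 mm above the worktop; axes as jig. The lid is a plate 12 mm thick and 110 mm wide that reaches from 13 mm to 148 mm from the hinge axis; shut, its underside is level with the axis (32 mm up), its top 44 mm up. Its hole is 113 mm from the axis.
- lid_hole (a point): centre of the 13 mm wide hole right through the lid, at the lid's top (outer) face; moves with the lid. z points out of the outer face; x, y as the jig's when shut
- base_hole (a point): centre of the mouth of the 12 mm wide hole in the wooden base, 30 mm above the worktop and right through the base, 45 mm from the jig's origin along -x, midway across; it lies straight under the lid's hole when the lid is down. Axes as jig.
- pin_grip (a point): middle of the pin's red handle, a round upright grip 20 mm in diameter and 45 mm tall. Below the handle: steel collar 26 mm in diameter and 5 mm thick, then the shank, 9 mm in diameter, 40 mm long with a tapered tip. The point lies 27.5 mm above the collar's underside and 67.5 mm above the tip, on the pin's axis; z along the pin, up. The pin (60 g) starts upright in its stand, with this point 72.5 mm above the worktop.
- pin_collar (a point): centre of the underside of the pin's collar; rests on the lid when the pin is fully in (44 mm above the worktop with the lid shut). Axes as pin_grip.
- pin_tip (a point): lower end of the pin's shank, 40 mm below the collar's underside; axes as pin_grip
- pin: the whole pin; origin at the centre of the collar's underside, z up along the pin
- stand: pale wooden block 60 x 60 x 45 mm, fixed to the worktop, with the hole (12 mm wide) in which the pin stands; origin at the centre of its underside. Lift the pin at least 45 mm to clear it.
- sanding_block: bystander: loose brown sanding block 42 x 78 x 26 mm lying on the worktop; origin at the centre of its underside
- offcut_3: bystander: loose pale wood offcut 30 x 34 x 22 mm; origin at the centre of its underside
- turned_disc: bystander: loose white disc 55 mm in diameter, 5 mm thick; origin at the centre of its underside
Mind the look-alikes: they are no part of the job. There is more than one size of the pin; the job needs the larger.

How it is judged:
On the way, in this order (a step that is already met when the one before it is completed fails the run):
1. the lid is swung down (0.07 rad or less), the pin not yet in (value of joint lid below 0.07 rad and not (horizontal distance between pin_tip and base_hole below 0.004 m and z of pin_tip in the frame of base_hole below -0.01 m)), for 0.1 s.
2. the pin is through the lid and at least 10 mm into the base hole (horizontal distance between pin_tip and base_hole below 0.004 m and z of pin_tip in the frame of base_hole below -0.01 m and value of joint lid below 0.09 rad), for 0.1 s.
3. the pin's collar presses the lid fully shut (horizontal distance between pin_tip and base_hole below 0.004 m and z of pin_tip in the frame of base_hole below -0.01 m and value of joint lid below 0.015 rad and distance between pin_collar and lid_hole below 0.006 m), for 0.2 s.
At the end, for the whole second after the job is handed in: Lid shut within 0.015 rad; pin upright within 0.12 rad, its tip 10 mm or more down the base hole and within 4 mm of its axis, collar within 6 mm of the lid hole's centre; the pin bears on the press with over 3 N and the robot still holds or presses it with over 1 N (all of step 3 and angle between pin_grip's own z axis and vertical below 0.12 rad and contact force between pin and jig above 3 N and contact force between any of the fingers, the arm and pin above 1 N); the arm keeps its last pose, push and grip.
It fails at once if the sanding block is pushed more than 20 mm (distance of sanding_block from where it was at the start of the episode above 0.02 m).
It fails at once if the wood offcut is pushed more than 20 mm (distance of offcut_3 from where it was at the start of the episode above 0.02 m).
It fails at once if the white disc is pushed more than 20 mm (distance of turned_disc from where it was at the start of the episode above 0.02 m).
It also fails if it takes over 53 s, if anything falls off the work surface, if the arm or the gripper's body presses on something with over 40 N, if the wrist force passes 120 N, or if a joint passes its speed limit or range.

ROBOT

A 7-joint arm with a two-finger parallel gripper is mounted at the origin on the work surface; the furniture and walls round the work are solid. World frame = base frame: x ahead of the robot, y to its left, z up, the work surface at z = 0. Lengths are in m, angles in rad, forces in N, time in s.
With the tool pointing down it reaches from about 0.4 to 0.85 m from the base axis. Payload 10.4 kg.
Tool frame: the origin (TCP) lies on the centre line of the jaws, within the pads' length; the fingertips stand r.finger_overhang ahead of it and the grasp point (between the pads) lies 5 mm behind it (r.finger_overhang is the distance from the TCP to the fingertips, in m); z points along the fingers, y is the line along which they close (so a half turn about z gives the same grasp; the last joint's range is limited). The gripper opens to 87 mm and grips with 3 to 60 N. Pads are 19 mm wide; open, the fingers measure 117 mm over their backs; the gripper's body (75 mm by 190 mm) begins 51 mm behind the grasp point.
Start: joints at [-1.219, 0.332, -0.065, 1.46, 0.022, 1.35, -0.088], TCP at [0.229, 0.582, 0.237] pointing down, gripper open.
Joint ranges: [-2.6, 2.6], [-0.5, 2.12], [-1.47, 1.34], [0.16, 2.42], [-1.27, 4.41], [0.06, 2.06], [-2.6, 2.6]. Speed limits (rad/s): [2.22, 2.22, 2.79, 2.79, 3.14, 3.14, 3.14].

INTERFACE

Orientations are given as a unit quaternion [x, y, z, w].
In Python, from bench import read_state, viewer, r gives the robot as it stands.
- The arm moves only by the tool carry_out, never from a script. Its argument "moves" is a list of rows, each a list of 6 numbers: the shift along the tool's x, y, z in units of 40 mm (1.0 is 40 mm), then the turn, a rotation vector about the tool's x, y, z in units of 8 degrees (1.0 is 8 degrees). A call has 1 to 20 rows; each row shifts and turns the commanded pose from where the row before left it, along the tool's axes as they then stand; what a row does not reach is not made up. A row lasts 1/8 s, in which the tool goes at most 62.5 mm and 10.7 degrees, less where a joint would pass 70% of its speed; a pose out of reach is approached as far as the arm can. A call is refused whole if a number of a shift passes 1 or a number of a turn 1, either way. A call with a gripper value outside its range is refused whole. "fingers" is the finger opening in mm, from 0 to 87, set as the call begins (left out, the last holds). The fingers move at their own pace and stop on an object; "force" is the grip in N (left out, the last holds). Time passes only in rows, so rows that do not move let the fingers close. It gives the time, the measured TCP pose, the force, the opening and the grip force at its end, in the units of the state.
- read_state(): the state, without advancing time (a new reading comes with each control period).
- viewer.camera(name): name is "scene" or "top"; returns a dict with "pixels" (480x640x3 uint8, red, green, blue), "range_z" (480x640 float32, m along the optical axis (not along the pixel's ray), 0 where there is no reading), "fx", "fy", "cx", "cy" (pixels), "k1" (the pictures are not rectified: a ray, as slopes to the right and down, at radius r is drawn at 1 + k1 r^2 times it, then the intrinsics apply), "xyz" and "orientation" of the camera in the world. Camera axes: x right, y down, z forward; pixel columns grow to the right and rows downward; lengths in m; the calibration is good to about 2 mm. A picture is of the moment at which its call begins.
- r.close_job(): hands the job in; it is judged then, once.
The state is a dict: "time": time; "joint_positions": joint angles; "joint_vel": joint speeds; "joint_torque": joint torques, N m; "ee_pos": TCP position; "eef_rot": TCP orientation; "ft_force": force on the tool from outside, world axes, zero at the start; "torque": the same for the moment, N m; "width": finger opening in m; "grip_force": force on a finger pad.
Only numpy, scipy, OpenCV 4.12 (cv2) and the standard library are available. Lean on these libraries where they do the work, as an engineer would, in place of code of your own. Each camera call takes 0.05 s, during which the arm holds its last target. There are 200 camera calls.

## Working session

There is one attempt and no reset: what is moved stays moved. The work goes in short steps, Python scripts to look and compute and a tool call to move; the robot and the scene stay as the last step left them, time stands still between calls to the robot, and variables do not carry over. Pictures are saved under pics/ and viewed, at most 10 in all, crops included, and the job is handed in when it is done.

Besides the shell and the picture viewer there is one more tool, called after ">>>" as name(argument=value, ...) on one line, values as JSON. carry_out: Moves the arm, as the interface text tells. Its arguments: {"type":"object","properties":{"moves":{"type":"array","items":{"type":"array","items":{"type":"number"}}},"fingers":{"type":"number"},"force":{"type":"number"}},"required":["moves"]}

```bash
mkdir -p pics; cat > h.py <<'E'
import numpy as np, cv2
from scipy.spatial.transform import Rotation as R
from bench import read_state, viewer, r
def shot(n,f=None):
    c=viewer.camera(n)
    if f: cv2.imwrite('pics/'+f,c['pixels'][:,:,::-1])
    return c
def rays(c,uv):
    uv=np.atleast_2d(np.array(uv,float)); d=np.c_[(uv[:,0]-c['cx'])/c['fx'],(uv[:,1]-c['cy'])/c['fy']]
    s=d.copy()
    for _ in range(20): s=d/(1+c['k1']*(s**2).sum(1,keepdims=True))
    return np.c_[s,np.ones(len(s))]
def world(c,dc): return R.from_quat(c['orientation']).apply(dc)
def onplane(c,uv,z):
    d=world(c,rays(c,uv)); o=np.array(c['xyz']); return o+d*((z-o[2])/d[:,2])[:,None]
def pts(c,uv):
    uv=np.atleast_2d(uv).astype(int); return np.array(c['xyz'])+world(c,rays(c,uv)*c['range_z'][uv[:,1],uv[:,0]][:,None])
def proj(c,p):
    q=R.from_quat(c['orientation']).inv().apply(np.atleast_2d(p)-np.array(c['xyz'])); s=q[:,:2]/q[:,2:]
    s=s*(1+c['k1']*(s**2).sum(1,keepdims=True)); return s*[c['fx'],c['fy']]+[c['cx'],c['cy']]
E
python3 - <<'E'
from h import *
np.set_printoptions(precision=4,suppress=True)
for n in('top','scene'):
    c=shot(n,n+'0.png'); print(n,c['xyz'],R.from_quat(c['orientation']).as_matrix(),c['fx'],c['k1'])
s=read_state(); print(s['ee_pos'],R.from_quat(s['eef_rot']).as_matrix(),r.finger_overhang,s['time'])
E
```

```text
top [0.3405 0.0273 1.2806] [[-0.0143 -0.9823  0.1869]
 [-0.9998  0.016   0.0077]
 [-0.0105 -0.1868 -0.9823]] 593.1225765531725 -0.03290538595331263
scene [ 0.2998 -0.6159  0.5691] [[ 0.9216 -0.1992  0.333 ]
 [-0.3875 -0.5176  0.7629]
 [ 0.0204 -0.8321 -0.5542]] 450.6821687765242 -0.07060491131667085
[0.2287 0.5813 0.2358] [[-0.9306  0.3661 -0.0005]
 [ 0.3661  0.9306 -0.0012]
 [-0.     -0.0013 -1.    ]] 0.014 0.1
```

View pics/top0.png

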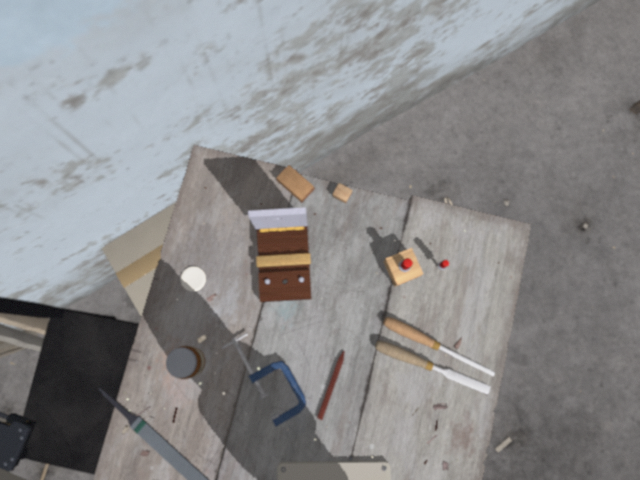

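View pics/scene0.png

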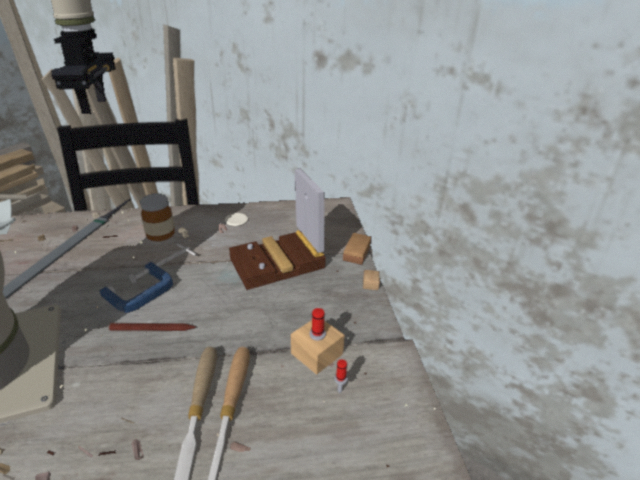

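The top view shows the jig at about (284,255), with its lid at (278,218) standing near upright on the far side. The red candidates are at (407,264), in the pale stand, and (445,264), a smaller pin standing on the worktop. In the scene view these are at (318,322) and (342,373). The pin in the stand fits the description because it is larger and sits in the 60 mm block. I'll confirm that with a crop while measuring.

```bash
cat > m.py <<'E'
from h import *
np.set_printoptions(precision=4,suppress=True)
c=shot('top'); s=shot('scene')
cv2.imwrite('pics/crop1.png',cv2.resize(s['pixels'][290:400,270:380,::-1],None,fx=5,fy=5,interpolation=cv2.INTER_CUBIC))
cv2.imwrite('pics/crop2.png',cv2.resize(c['pixels'][195:310,235:335,::-1],None,fx=5,fy=5,interpolation=cv2.INTER_CUBIC))
for n,k in(('top',c),('scene',s)):
    h=cv2.cvtColor(k['pixels'],cv2.COLOR_RGB2HSV)
    red=(((h[...,0]<6)|(h[...,0]>174))&(h[...,1]>190)&(h[...,2]>110)).astype(np.uint8)
    N,_,st,ce=cv2.connectedComponentsWithStats(red)
    for i in range(1,N):
        if st[i,4]>15: print(n,'red',ce[i],st[i],pts(k,ce[i]), onplane(k,ce[i],.095 if n=='top' else .0725))
# points over the scene by depth
for n,k in(('top',c),('scene',s)):
    v,u=np.mgrid[0:480,0:640]; uv=np.c_[u.ravel(),v.ravel()]; P=pts(k,uv); ok=(k['range_z'].ravel()>0)
    np.save(n+'P.npy',P.reshape(480,640,3))
P=np.load('topP.npy'); h=cv2.cvtColor(c['pixels'],cv2.COLOR_RGB2HSV)
m=((P[...,2]>.022)&(P[...,2]<.042)).astype(np.uint8); m[:,:235]=0;m[:,335:]=0;m[:205]=0;m[320:]=0
m=cv2.morphologyEx(m,cv2.MORPH_OPEN,np.ones((3,3)))
cs,_=cv2.findContours(m,0,2); k=max(cs,key=cv2.contourArea)
q=onplane(c,k[:,0,:],.03); rc=cv2.minAreaRect((q[:,:2]*1000).astype(np.float32)); print('base',rc, cv2.boundingRect(k)); print(cv2.boxPoints(rc))
for n in('top','scene'):
    P=np.load(n+'P.npy'); w=(P[...,2]>.06)&(P[...,2]<.25)&(P[...,0]>.55)&(P[...,0]<.9)&(P[...,1]>-.02)&(P[...,1]<.3)
    L=P[w]; print(n,'lid',len(L),L.min(0),L.max(0),L.mean(0)); 
    if len(L)>10: _,_,V=np.linalg.svd(L-L.mean(0)); print(V)
P=np.load('topP.npy'); w=(P[...,2]>.035)&(P[...,2]<.055)&(P[...,1]<-.05)&(P[...,1]>-.25)&(P[...,0]>.4)
rc=cv2.minAreaRect((P[w][:,:2]*1000).astype(np.float32)); print('stand',rc)
for nm,u in(('sand',(295,183)),('off',(342,193)),('disc',(193,279))): print(nm,pts(c,u))
P=np.load('sceneP.npy'); print('wall x', P[150,320:600:60])
E
python3 m.py
```

```text
top red [406.5    263.1667] [403 260   8   8  48] [[ 0.5112 -0.1552  0.0904]] [[ 0.5102 -0.1555  0.095 ]]
top red [444.25 263.15] [442 261   6   5  20] [[ 0.5133 -0.2372  0.067 ]] [[ 0.509  -0.2316  0.095 ]]
scene red [317.4714 320.9286] [313 309  10  25 210] [[ 0.5062 -0.1651  0.0856]] [[ 0.5117 -0.155   0.0725]]
scene red [341.0952 369.4524] [337 361   9  18 126] [[ 0.5103 -0.2439  0.0594]] [[ 0.5047 -0.2543  0.0725]]
base ((476.4336242675781, 95.55931091308594), (60.59733200073242, 109.87841033935547), 2.517737865447998) (258, 270, 53, 32)
[[443.7508 149.1145]
 [448.5776  39.3422]
 [509.1165  42.0041]
 [504.2896 151.7765]]
top lid 2925 [0.5925 0.0459 0.0601] [0.9  0.3  0.25] [0.7858 0.208  0.156 ]
[[-0.8629 -0.5011 -0.0655]
 [-0.0473 -0.049   0.9977]
 [ 0.5032 -0.864  -0.0185]]
scene lid 4111 [0.5913 0.0421 0.06  ] [0.9  0.3  0.25] [0.767  0.192  0.1472]
[[-0.8461 -0.523  -0.1027]
 [ 0.0887  0.0518 -0.9947]
 [ 0.5256 -0.8507  0.0025]]
stand ((802.3546142578125, -144.5360870361328), (654.8435668945312, 145.8546600341797), 4.855252742767334)
sand [[0.7018 0.0703 0.0245]]
off [[ 0.6772 -0.0323  0.025 ]]
disc [[ 0.4965  0.2955 -0.001 ]]
wall x [[ 0.7753  0.4412  0.0803]
 [ 0.8652  0.2786  0.1322]
 [ 0.9432  0.149   0.1732]
 [ 1.0086  0.0372  0.2094]
 [ 1.0635 -0.0612  0.2421]]
```

View pics/crop1.png

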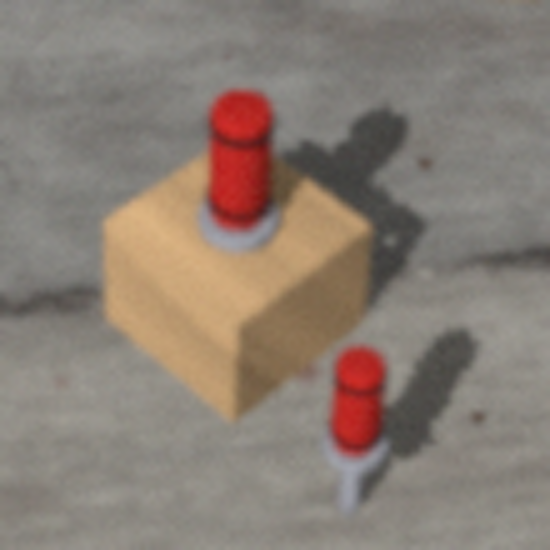

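View pics/crop2.png

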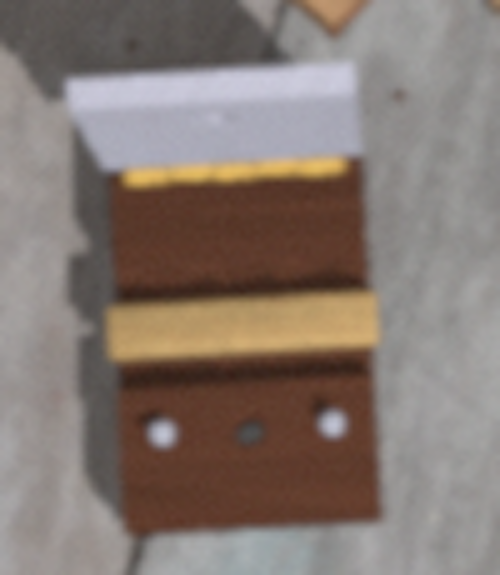

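The crop confirms it: the larger pin is the one standing in the wooden block, and the look-alike beside it is visibly smaller. In the jig crop, the base hole is at top-image pixel (284.8,281.4) and the front corners are at (260.4,301.4) and (311.2,299).

```bash
python3 - <<'E'
from h import *
np.set_printoptions(precision=4,suppress=True)
c=shot('top')
print('hole',onplane(c,[284.8,281.4],.03)); f=onplane(c,[[260.4,301.4],[311.2,299]],.03); print('front',f)
pl=onplane(c,[[267.5,281.8],[301.5,279.6]],.037);print('plungers',pl)
for y in (f,pl): d=y[0]-y[1]; print('yaw deg',np.degrees(np.arctan2(-d[0],d[1])))
print('lid top edges',onplane(c,[[248.6,211],[306.4,208],[250,216],[307,213.4]],.18))
P=np.load('topP.npy'); 
for u,v in((280,213),(280,210),(280,219),(270,223),(295,222)): print(u,v,P[v,u])
P=np.load('sceneP.npy')
for u,v in((298,180),(318,200),(312,230),(312,190)): print(u,v,P[v,u])
s=read_state(); print(np.array(s['joint_positions']))
E
```

```text
hole [[0.4847 0.0937 0.03  ]]
front [[0.4431 0.1454 0.03  ]
 [0.4466 0.0383 0.03  ]]
plungers [[0.4836 0.1298 0.037 ]
 [0.4871 0.0581 0.037 ]]
yaw deg 1.8465369876217406
yaw deg 2.839716061204836
lid top edges [[0.6033 0.154  0.18  ]
 [0.6073 0.0437 0.18  ]
 [0.5935 0.1513 0.18  ]
 [0.5967 0.0426 0.18  ]]
280 213 [0.5988 0.0942 0.1782]
280 210 [0.6046 0.0942 0.1782]
280 219 [0.5961 0.0967 0.1379]
270 223 [0.5967 0.1195 0.0993]
295 222 [0.5986 0.0686 0.0963]
298 180 [0.5935 0.1399 0.1621]
318 200 [0.5968 0.0465 0.1645]
312 230 [0.5982 0.0745 0.0815]
312 190 [0.5946 0.0704 0.1738]
[-1.2186  0.3325 -0.0647  1.4604  0.0216  1.3499 -0.0885]
```

>>> carry_out(moves=[[0,0,-0.4,0,0,-1],[0,0,-0.4,0,0,-1],[0,0,-0.4,0,0,-1],[-0.77,-0.96,0,0,0,0],[-0.77,-0.96,0,0,0,0],[-0.77,-0.96,0,0,0,0],[-0.77,-0.96,0,0,0,0],[-0.77,-0.96,0,0,0,0],[-0.77,-0.96,0,0,0,0],[-0.77,-0.96,0,0,0,0],[-0.77,-0.96,0,0,0,0],[-0.77,-0.96,0,0,0,0],[-0.77,-0.96,0,0,0,0],[-0.77,-0.96,0,0,0,0],[-0.77,-0.96,0,0,0,0],[-0.77,-0.96,0,0,0,0],[0,0,0,0,0,0]], fingers=0, force=20)

```text
time: 2.38
ee_pos: [0.6523, 0.0958, 0.2837]
eef_rot: [-0.019, 1.0, -0.001, -0.0]
ft_force: [-0.2, 0.8, -0.0]
width: 0.0006
grip_force: 0.0
```

>>> carry_out(moves=[[0,0,0.98,0,0,0],[0,0,0.98,0,0,0],[0,0,0.98,0,0,0],[0,0,0,0,0,0],[0.4,0,0,0,0,0],[0.4,0,0,0,0,0],[0.5,0,0.04,0,0,0],[0.5,0,0.04,0,0,0],[0.5,0,0.2,0,0,0],[0.45,0,0.23,0,0,0],[0.4,0,0.35,0,0,0],[0.35,0,0.4,0,0,0],[0.2,0,0.35,0,0,0],[0.18,0,0.33,0,0,0],[0,0,0,0,0,0]])

```text
time: 4.25
ee_pos: [0.4952, 0.0937, 0.0888]
eef_rot: [-0.022, 1.0, -0.0, -0.001]
ft_force: [-0.3, 1.1, 0.3]
width: 0.0003
grip_force: 0.0
```

```bash
python3 -c "
from h import *
c=shot('scene'); cv2.imwrite('pics/a.png',cv2.resize(c['pixels'][150:310,190:400,::-1],None,fx=3,fy=3))"
```

```text
(no output)
```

View pics/a.png

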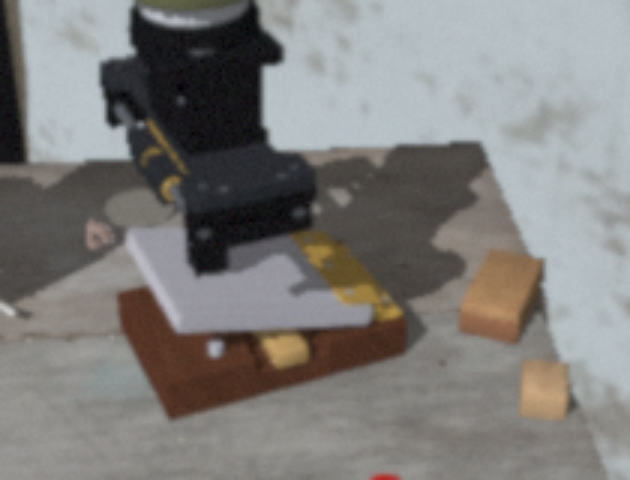

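The picture shows the lid at about 15° with the closed fingertips on its outer face, at crop (205,265). I'll press it down onto the springs.

>>> carry_out(moves=[[-0.06,0,0.25,0,0,0],[-0.06,0,0.25,0,0,0],[0,0,0.1,0,0,0],[0,0,0.08,0,0,0],[0,0,0,0,0,0],[0,0,0,0,0,0]])

```text
time: 5.05
ee_pos: [0.5006, 0.0939, 0.0623]
eef_rot: [-0.022, 1.0, 0.0, 0.0]
ft_force: [-1.8, 0.0, 2.0]
width: 0.0007
grip_force: 1.0
```

>>> carry_out(moves=[[0,0,0.06,0,0,0],[0,0,0.04,0,0,0],[0,0,0,0,0,0],[0,0,0,0,0,0]])

```text
time: 5.55
ee_pos: [0.5003, 0.0939, 0.0585]
eef_rot: [-0.022, 1.0, 0.0, -0.0]
ft_force: [-5.8, -0.4, 7.2]
width: 0.0007
grip_force: 3.7
```

>>> carry_out(moves=[[0,0,-0.8,0,0,0],[0,0,-0.75,0,0,0],[0,0,-0.75,0,0,0],[0,-0.9,0,0,0,0],[0,-0.9,0,0,0,0],[0,-0.9,0,0,0,0],[0,-0.9,0,0,0,0],[0,-0.9,0,0,0,0],[0,-0.9,0,0,0,0],[0,-0.82,0,0,0,0],[0,0,0,0,0,0],[0,0,0,0,0,0]], fingers=60)

```text
time: 7.05
ee_pos: [0.5117, -0.1538, 0.15]
eef_rot: [-0.022, 1.0, 0.0, 0.0]
ft_force: [-0.1, 0.4, 0.4]
width: 0.0601
grip_force: 0.0
```

```bash
python3 - <<'E'
from h import *
np.set_printoptions(precision=4,suppress=True)
c=shot('top'); k=shot('scene')
a=cv2.resize(c['pixels'][200:310,240:330,::-1],None,fx=5,fy=5,interpolation=cv2.INTER_CUBIC)
b=cv2.resize(k['pixels'][200:310,220:330,::-1],(550,550),interpolation=cv2.INTER_CUBIC)[:, :340]
cv2.imwrite('pics/b.png',np.hstack([a,b]))
print(k['pixels'].shape)
P=pts(c,[[285,270],[275,260],[295,260],[285,240],[285,285],[270,275],[300,275]]);print(P)
for n,k in(('scene',k),):
    h=cv2.cvtColor(k['pixels'],cv2.COLOR_RGB2HSV)
    red=(((h[...,0]<6)|(h[...,0]>174))&(h[...,1]>190)&(h[...,2]>90)).astype(np.uint8)
    N,_,st,ce=cv2.connectedComponentsWithStats(red)
    for i in range(1,N):
        if st[i,4]>15: print(n,'red',ce[i],st[i],onplane(k,ce[i],.0725))
E
```

```text
(480, 640, 3)
[[0.5068 0.0923 0.046 ]
 [0.5274 0.1128 0.0522]
 [0.5279 0.0711 0.0449]
 [0.5699 0.0916 0.0512]
 [0.4751 0.0924 0.0475]
 [0.4965 0.1236 0.0485]
 [0.4952 0.0608 0.0511]]
scene red [317.5121 320.8792] [313 309  10  25 207] [[ 0.5118 -0.1549  0.0725]]
scene red [341.0726 369.2984] [337 361   9  18 124] [[ 0.5047 -0.254   0.0725]]
```

View pics/b.png

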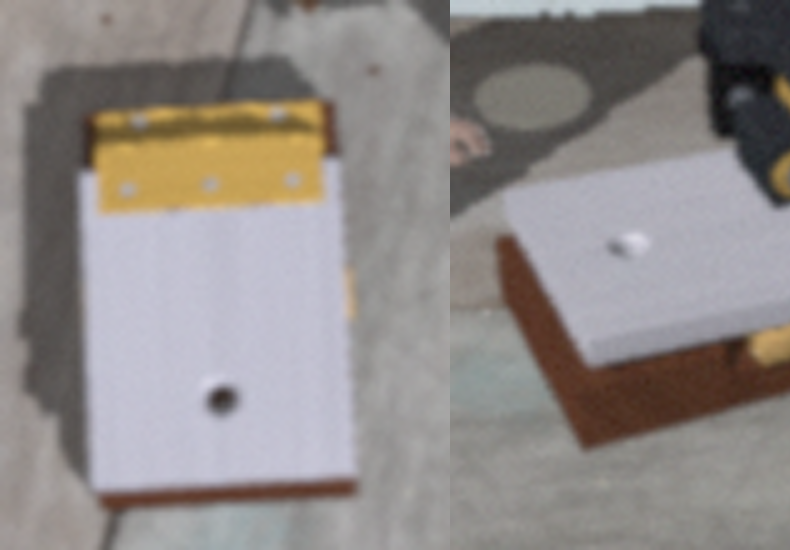

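The lid is down and slightly ajar. Its hole is at about top pixel (284,279) and scene pixel (256,248.5). The larger pin is still in its stand.

```bash
python3 - <<'E'
from h import *
np.set_printoptions(precision=4,suppress=True)
c=shot('top'); k=shot('scene')
for z in(.044,.049): print(onplane(c,[(221+.5)/5-.5+240,(395.5)/5-.5+200],z),onplane(k,[(182+.5)/5-.5+220,(244.5)/5-.5+200],z))
for z in(.03,.0): pass
E
```

```text
[[0.489 0.095 0.044]] [[0.4898 0.1052 0.044 ]]
[[0.4884 0.0947 0.049 ]] [[0.488  0.0983 0.049 ]]
```

>>> carry_out(moves=[[0,-0.03,0.5,0,0,0],[0,0,0.5,0,0,0],[0,0,0.5,0,0,0],[0,0,0.48,0,0,0],[0,0,0,0,0,0]])

```text
time: 7.88
ee_pos: [0.5107, -0.155, 0.0699]
eef_rot: [-0.023, 1.0, 0.0, -0.001]
ft_force: [-0.3, -0.4, 0.5]
width: 0.06
grip_force: 0.0
```

>>> carry_out(moves=[[0,0,0,0,0,0],[0,0,0,0,0,0],[0,0,0,0,0,0],[0,0,0,0,0,0],[0,0,0,0,0,0],[0,0,0,0,0,0]], fingers=0, force=35)

```text
time: 8.62
ee_pos: [0.5116, -0.1558, 0.071]
eef_rot: [-0.022, 1.0, 0.0, 0.0]
ft_force: [-0.3, -0.1, 1.4]
width: 0.019
grip_force: 35.0
```

>>> carry_out(moves=[[0,0,-0.4,0,0,0],[0,0,-0.45,0,0,0],[0,0,-0.45,0,0,0],[0,0,-0.35,0,0,0],[0.05,0.7,0,0,0,0],[0.05,0.9,0,0,0,0],[0.05,0.9,0,0,0,0],[0.05,0.9,0,0,0,0],[0.05,0.9,0,0,0,0],[0.05,0.9,0,0,0,0],[0.05,0.66,0,0,0,0],[0,0.4,0,0,0,0],[0,0,0,0,0,0],[0,0,0,0,0,0],[0,0,0,0,0,0]])

```text
time: 10.5
ee_pos: [0.4867, 0.0926, 0.137]
eef_rot: [-0.021, 1.0, -0.0, 0.0]
ft_force: [0.4, -0.4, -1.6]
width: 0.0191
grip_force: 35.0
```

```bash
python3 - <<'E'
from h import *
np.set_printoptions(precision=4,suppress=True)
k=shot('scene'); c=shot('top')
h=cv2.cvtColor(k['pixels'],cv2.COLOR_RGB2HSV)
red=(((h[...,0]<6)|(h[...,0]>174))&(h[...,1]>190)&(h[...,2]>70)).astype(np.uint8)
N,_,st,ce=cv2.connectedComponentsWithStats(red)
for i in range(1,N):
    if st[i,4]>10: print('red',ce[i],st[i])
b=cv2.resize(k['pixels'][180:280,215:315,::-1],(600,600),interpolation=cv2.INTER_CUBIC)
cv2.imwrite('pics/c.png',b)
E=read_state()['ee_pos']; print(E)
for dz in (.0,-.0225,-.0275,-.0655): print('pred tcp axis',proj(k,[E[0],E[1],E[2]+dz]))
E
```

```text
red [341.1032 369.373 ] [337 361   9  18 126]
[0.4866 0.093  0.1369]
pred tcp axis [[253.785 211.754]]
pred tcp axis [[254.4008 221.9538]]
pred tcp axis [[254.5358 224.1807]]
pred tcp axis [[255.5404 240.649 ]]
```

View pics/c.png

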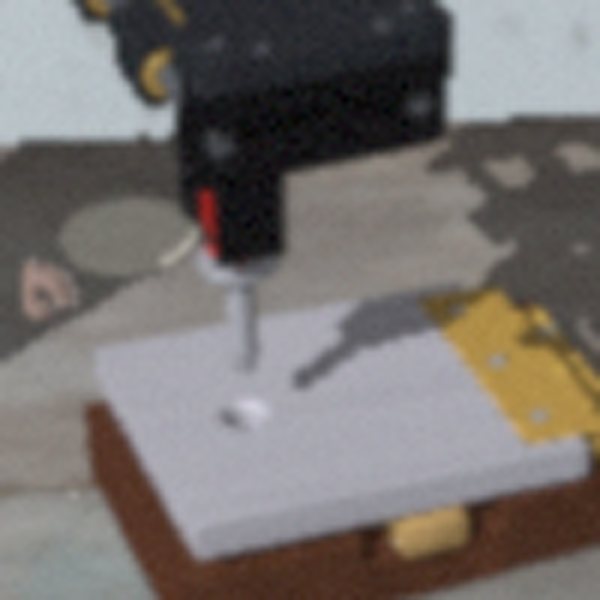

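The pin tip is at crop (247,369) and the hole rim centre at crop (245,411). I'll lower the tip to just above the lid so the height difference drops out, then compare again.

>>> carry_out(moves=[[0.01,0.05,0.15,0,0,0],[0,0,0.2,0,0,0],[0,0,0,0,0,0],[0,0,0,0,0,0]])

```text
time: 11.1
ee_pos: [0.486, 0.0957, 0.1228]
eef_rot: [-0.022, 1.0, -0.0, -0.0]
ft_force: [-0.2, 0.4, -1.0]
width: 0.0195
grip_force: 35.0
```

```bash
python3 - <<'E'
from h import *
np.set_printoptions(precision=4,suppress=True)
I=np.mean([shot('scene')['pixels'].astype(float) for _ in range(4)],0).astype(np.uint8); k=shot('scene')
cv2.imwrite('pics/d.png',cv2.resize(I[220:265,230:285,::-1],(660,540),interpolation=cv2.INTER_CUBIC))
E=read_state()['ee_pos']; print(E); print(proj(k,[[E[0],E[1],E[2]-.066],[E[0]+.005,E[1],E[2]-.066],[E[0],E[1]+.005,E[2]-.066],[E[0],E[1],E[2]-.061]]))
t=np.linspace(0,2*np.pi,8,False)
print(proj(k,[[.4865+.0065*np.cos(a),.095+.0065*np.sin(a),.049] for a in t]).mean(0))
E
```

```text
[0.4862 0.0957 0.1231]
[[255.2675 245.9622]
 [257.7    245.4402]
 [254.5393 244.6122]
 [255.1376 243.8809]]
[255.7457 249.4767]
```

View pics/d.png

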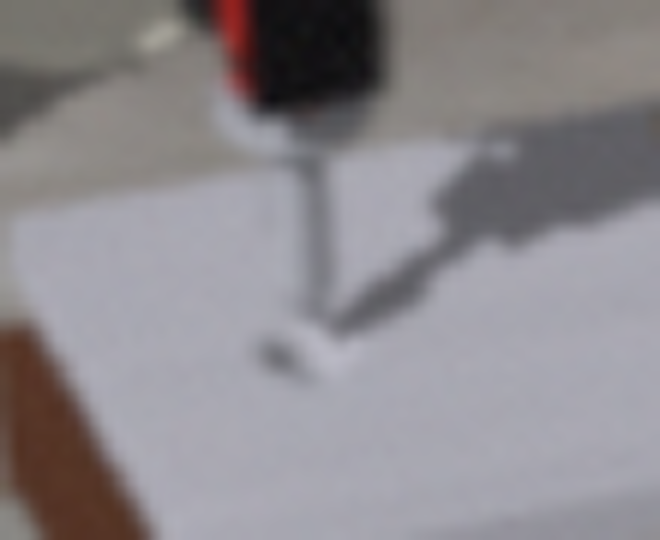

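>>> carry_out(moves=[[0.035,0.02,0,0,0,0],[0,0,0.15,0,0,0],[0,0,0.15,0,0,0],[0,0,0,0,0,0],[0,0,0,0,0,0]])

```text
time: 11.98
ee_pos: [0.4846, 0.0964, 0.1109]
eef_rot: [-0.022, 1.0, 0.0, -0.0]
ft_force: [0.2, 0.1, -0.6]
width: 0.0197
grip_force: 35.0
```

>>> carry_out(moves=[[0,0,0.1,0,0,0],[0,0,0.1,0,0,0],[0,0,0,0,0,0],[0,0,0,0,0,0]])

```text
time: 12.48
ee_pos: [0.4847, 0.0964, 0.1029]
eef_rot: [-0.022, 1.0, 0.0, 0.0]
ft_force: [1.0, 0.5, -1.4]
width: 0.0187
grip_force: 35.0
```

>>> carry_out(moves=[[-0.01,0,0.1,0,0,0],[0,0,0.1,0,0,0],[0,0,0.05,0,0,0],[0,0,0,0,0,0],[0,0,0,0,0,0]])

```text
time: 13.1
ee_pos: [0.485, 0.0965, 0.093]
eef_rot: [-0.022, 1.0, 0.0, -0.0]
ft_force: [0.2, 0.5, -0.6]
width: 0.019
grip_force: 35.0
```

>>> carry_out(moves=[[0,0,0.13,0,0,0],[0,0,0.13,0,0,0],[0,0,0.13,0,0,0],[0,0,0,0,0,0],[0,0,0,0,0,0]])

```text
time: 13.72
ee_pos: [0.485, 0.0965, 0.0773]
eef_rot: [-0.022, 1.0, 0.0, -0.0]
ft_force: [0.8, -0.4, -0.8]
width: 0.0189
grip_force: 35.0
```

>>> carry_out(moves=[[0,0,0.08,0,0,0],[0,0,0.08,0,0,0],[0,0,0,0,0,0],[0,0,0,0,0,0]], force=55)

```text
time: 14.22
ee_pos: [0.4849, 0.0965, 0.0709]
eef_rot: [-0.022, 1.0, 0.0, -0.0]
ft_force: [-2.9, -0.9, 2.9]
width: 0.0188
grip_force: 55.6
```

>>> carry_out(moves=[[0,0,0.04,0,0,0],[0,0,0.03,0,0,0],[0,0,0,0,0,0],[0,0,0,0,0,0]])

```text
time: 14.72
ee_pos: [0.485, 0.0965, 0.0695]
eef_rot: [-0.022, 1.0, 0.0, -0.0]
ft_force: [-10.6, -2.4, 22.6]
width: 0.0188
grip_force: 55.0
```

>>> carry_out(moves=[[0.015,0,0,0,0,0],[0,0,0,0,0,0],[0,0,0,0,0,0]])

```text
time: 15.1
ee_pos: [0.4849, 0.0966, 0.0696]
eef_rot: [-0.022, 1.0, 0.0, 0.0]
ft_force: [-9.0, -1.0, 20.4]
width: 0.0188
grip_force: 55.0
```

```bash
python3 - <<'E'
from h import *
k=shot('scene')
cv2.imwrite('pics/e.png',cv2.resize(k['pixels'][190:300,215:345,::-1],(780,600),interpolation=cv2.INTER_CUBIC))
print(read_state()['ft_force'],read_state()['ee_pos'])
E
```

```text
[-8.60969451 -1.46517243 20.31927358] [0.48488549 0.09652765 0.06960859]
```

View pics/e.png

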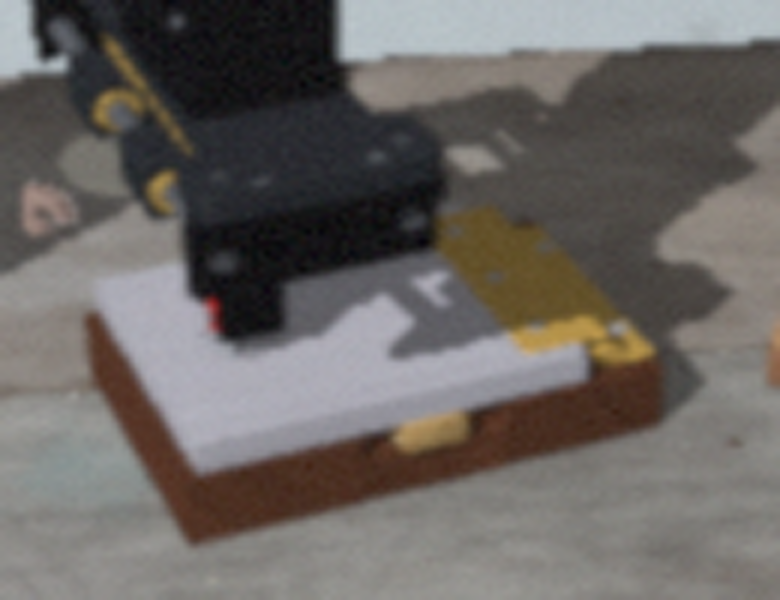

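The lid is level on the base with the pin's collar seated, pressed with a steady 20 N. I'm handing it in like this.

```bash
python3 -c "
from bench import r
print(r.close_job())"
```

```text
the job is handed in; nothing more can be done
None
```

I handed the job in at about 15 s: the lid is shut, the larger pin is fully in with its collar on the lid, and the arm still presses it with about 20 N; the hand-in returned no verdict.

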